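Clamp the watch and hold the crystal press down

ROBOT

A 6-joint arm with a two-finger parallel gripper is mounted at the origin on the work surface. World frame = base frame: x ahead of the robot, y to its left, z up, the work surface at z = 0. Lengths are in m, angles in degrees, forces in N, time in s.
With the tool pointing down it reaches from about 0.425 to 0.95 m from the base axis. Payload 14.7 kg.
Tool frame: the origin (TCP) lies on the front face of the gripper's body, between the roots of the fingers; the fingertips stand 73 mm ahead of it and the grasp point (between the pads) lies 54 mm ahead of it; z points along the fingers, y is the direction in which the jaws open and shut (so a half turn about z gives the same grasp; the last joint's range is limited). The gripper opens to 85 mm and grips with 20 to 120 N. Pads are 22 mm wide; open, the fingers measure 114 mm over their backs; the gripper's body (76 mm by 85 mm) begins 54 mm behind the grasp point. The pads swing forward as they close: fully open they stand 13 mm farther back than shut.
Start: joints at [-77.269, 27.513, 91.461, -0, 61.026, -2.67], TCP at [0.173, -0.627, 0.304] pointing down, gripper open.
Joint ranges: [-157.49, 157.49], [-46.99, 117.5], [13.45, 153.17], [-89.5, 269.5], [5.16, 153.95], [-167.48, 167.48]. Speed limits (degrees/s): [108.29, 108.29, 136.94, 172.46, 172.46, 172.46].

INTERFACE

Orientations are given as [roll, pitch, yaw] about the fixed x, y, z axes, in that order (R = Rz(yaw) Ry(pitch) Rx(roll)).
In Python, from workcell import manip gives the robot as it stands.
- The arm moves only by the tool arm_command, never from a script. Its argument "deltas" is a list of rows, each an object with "linear": the shift along the tool's x, y, z in mm, a list of three; "yaw": the turn about the tool's z in rad. In form: [{"linear": [tx, ty, tz], "yaw": yaw}, ...]. A call has 1 to 8 rows; each row is the pose to reach, as a shift and turn from the pose commanded when the call began, along the tool's axes at that moment; what a row does not reach only later rows make up. A row lasts 1/10 s, in which the tool goes at most 50 mm and 8.59 degrees, less where a joint would pass 70% of its speed; a pose out of reach is approached as far as the arm can. A call with a gripper value outside its range is refused whole. "grip" is the opening, from 0 (shut) to 1 (fully open), set as the call begins (left out, the last holds). The fingers move at their own pace and stop on an object; the grip force is fixed at half the most. Time passes only in rows, so rows that repeat a pose let the fingers close. It gives the time, the measured TCP pose, the force and the opening at its end, in the units of the state.
- manip.get_state(): the state, without advancing time (a new reading comes with each control period).
- manip.get_image(name): name is "scene" or "side" or "wrist"; returns the picture (400x640x3 uint8, red, green, blue); there is no depth.
- manip.get_calibration(name): a dict with "fov_y" (degrees; the focal length in pixels is half the picture's height over the tangent of half this angle, whatever the lens; pixels are square), "cx", "cy" (the principal point, pixels), "origin" and "attitude" of the camera in the world; the wrist camera has in their place "T_tool_cam" (4x4, takes a point from camera to tool coordinates, whose origin is the TCP and whose axes are the flange's). Camera axes: x right, y down, z forward; pixel columns grow to the right and rows downward; lengths in m; the calibration is good to about 2 mm. A picture is of the moment at which its call begins: read the wrist's pose just before it. get_calibration takes no time and is no camera call.
- manip.job_done(): hands the job in, once; it reports no verdict.
The state is a dict: "t": time; "joint_positions": joint angles; "joint_velocities": joint speeds; "joint_efforts": joint torques, N m; "position": TCP position; "tool_rot": TCP orientation; "force": force on the tool from outside, world axes, zero at the start; "ft_torque": the same for the moment, N m; "finger_gap": finger opening in m.
Only numpy, scipy, OpenCV 4.12 (cv2) and the standard library are available. Lean on these libraries where they do the work, as an engineer would, in place of code of your own. Each camera call takes 0.05 s, during which the arm holds its last target. There are 200 camera calls.

TASK

On the crystal press, turn the bar-shaped clamp knob clockwise until it clicks past its detent so that the watch is clamped, and let go of it with the press lever still up. Only then push the press lever's paddle down with the fingers until the lever is level, and no further (pressing it well below level cracks the crystal). Finish while holding it there: do not let the lever come back up, and leave everything else on the bench where it is.

Things in the scene. Friction and masses are not known exactly. Their poses are not given: they have to be found in the camera images.
- press: Grey crystal press, fixed. Origin: centre of the underside of its base plate (200 x by 240 y by 18 mm), on the bench; z up, x from front to back. In its frame, mm: column at x 78, y 50, cheeks up to z 162; lever pivot axis along y through x 70, z 150; watch (glass at z 50) under the ram at x 10, y 50; clamp block 56 x 56, top z 48, at x -20, y -80, with the knob on it.
- clamp_knob_grip (a point): Grip point on the clamp knob's vertical axis, 82 mm above the bench. Knob: steel disc (46 mm diameter, top 60 mm above the bench) with a black upright bar on it, 44 long, 14 wide, top 93 mm above the bench. The point turns with the knob: x along the bar's length, y across its width, z up. At joint value 0 the bar lies along the press's x axis.
- clamp_knob (a joint): Turn of the clamp knob, rad, positive clockwise seen from above; 0 to 1.3 (stop). Starts at 0 (loose). A spring detent resists with at most about 0.25 N m, near 0.35 rad; past its crest at 0.7 rad the knob snaps on by itself to its stop and stays there (clicked). Let go before the crest, it springs back to about 0.
- paddle_top (a point): Middle of the upper face of the lever's black flat paddle (66 along the lever, 38 wide, 12 mm thick). The steel lever runs from its pivot to the front (-x of the press), at y 50; the point lies 170 mm from the pivot along the lever, 6 mm above its midline. About 237 mm above the bench when raised; at x -100, y 50, z 156 mm in the press's frame, paddle horizontal, when level.
- press_lever (a joint): Press lever angle, rad: 0 = fully up (sprung rest, 0.5 rad above level), 0.5 = level (die on the glass), stop at 0.75. A spring always pushes it up: about 5 N at the paddle to start it, 10 N at level, 13 N at the stop.
- cleaner: Ultrasonic cleaner, steel box with a grey lid, fixed, 150 x 130 x 110 mm high. Origin: centre of its underside. Not used.
- spare_die: Loose white plastic cylinder, 26 mm diameter, 22 mm high, standing on the press's base plate. Origin: centre of its underside. Leave alone.
- loupe: Loose black eye loupe, 34 mm diameter, 30 mm high, on the bench near the press. Origin: centre of its underside. Leave alone.
- oil_bottle: Loose small amber bottle with black cap, 36 mm diameter, 70 mm high, on the bench near the press. Origin: centre of its underside. Leave alone.
- bench_block: Loose dark steel block 50 x 50 x 26 mm. Origin: centre of its underside. Leave alone.
- dish: Loose shallow clear dish, 80 mm diameter, 14 mm high. Origin: centre of its underside. Leave alone.
- screwdriver: Loose screwdriver, 130 mm long, lying along its x axis. Leave alone.
- crystal_tin: Loose round tin, 56 mm diameter, 30 mm high. Origin: centre of its underside. Leave alone.

How it is judged:
By the outcome, as a careful person would: the job done as asked, in the order asked, and still so for the second after the job is handed in, while the arm keeps its last pose, push and grip.
It also fails if it takes over 48 s, if anything falls off the work surface, if the arm or the gripper's body presses on something with over 40 N, if the wrist force passes 120 N, or if a joint passes its speed limit or range.

## Working session

There is one attempt and no reset: what is moved stays moved. The work goes in short steps, Python scripts to look and compute and a tool call to move; the robot and the scene stay as the last step left them, time stands still between calls to the robot, and variables do not carry over. Pictures are saved under pics/ and viewed, about 8 in all and at most 12, crops included, and the job is handed in when it is done.

Besides the shell and the picture viewer there is one more tool, called after ">>>" as a command line: name --argument value ..., lists and objects as JSON in quotes. arm_command: Moves the arm, as the interface text tells. Its arguments: {"type":"object","properties":{"deltas":{"type":"array"},"grip":{"type":"number"}},"required":["deltas"]}

```bash
mkdir -p pics
python3 - <<'E'
from workcell import manip
import cv2
s=manip.get_state(); print({k:s[k] for k in('t','position','tool_rot','force','finger_gap')})
for n in("scene","side","wrist"):
    print(n,manip.get_calibration(n))
    cv2.imwrite(f"pics/{n}0.png",manip.get_image(n)[:,:,::-1])
E
```

```text
{'t': 0.0, 'position': array([ 0.17256655, -0.62633664,  0.3032585 ]), 'tool_rot': array([-1.79930576e+02, -4.99914876e-03,  1.53972529e+01]), 'force': array([-0.13921395,  0.40325084, -0.51178252]), 'finger_gap': 0.08535212530725815}
scene {'fov_y': 54.815026219998714, 'cx': 321.3011675933921, 'cy': 193.08702602579461, 'origin': array([ 1.10098034, -0.79268669,  0.76449334]), 'attitude': array([-123.74819255,   -1.26310575,   34.17513281])}
side {'fov_y': 45.88014523551911, 'cx': 323.8752726948294, 'cy': 194.83590943956222, 'origin': array([0.52357749, 0.81446494, 0.900373  ]), 'attitude': array([-1.32145655e+02,  1.16874482e-01, -1.76182542e+02])}
wrist {'fov_y': 64.65751423853283, 'cx': 317.67246435221074, 'cy': 205.0875395208088, 'T_tool_cam': array([[-7.60858968e-04, -9.53845773e-01, -3.00295956e-01,
         7.62939491e-02],
       [ 9.99999660e-01, -8.20993413e-04,  7.40682218e-05,
        -5.43795413e-04],
       [-3.17190662e-04, -3.00295798e-01,  9.53846074e-01,
        -7.03290017e-02],
       [ 0.00000000e+00,  0.00000000e+00,  0.00000000e+00,
         1.00000000e+00]])}
```

View pics/scene0.png

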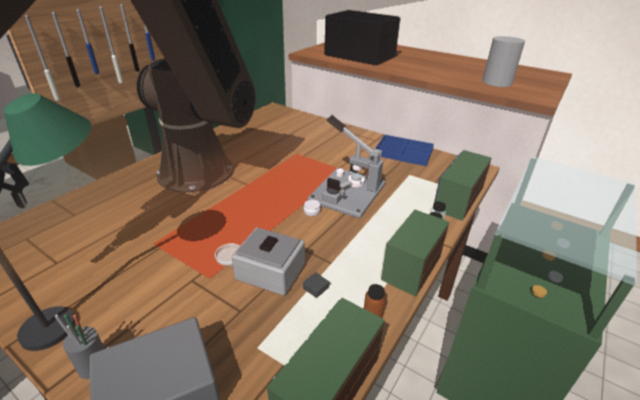

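View pics/side0.png

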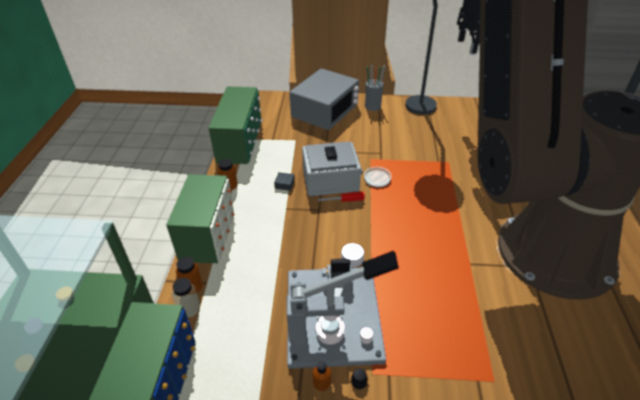

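The scene image shows the press around (350,190) and the cleaner around (268,260). In the side image the base plate spans about (288,268)–(384,366), with the paddle at (380,265) and the knob bar near (341,268). I'll enlarge both.

Run:
```python
import cv2,numpy as np
a=cv2.imread("pics/side0.png")[235:395,270:420]; b=cv2.imread("pics/scene0.png")[105:225,295:400]
A=cv2.resize(a,None,fx=3.5,fy=3.5,interpolation=2); B=cv2.resize(b,None,fx=3.5*0+2.3,fy=2.3,interpolation=2)
cv2.imwrite("pics/c1.png",np.hstack([A,cv2.copyMakeBorder(B,0,A.shape[0]-B.shape[0],0,0,0)])); print(A.shape,B.shape)
```

```text
(560, 525, 3) (276, 241, 3)
```

View pics/c1.png

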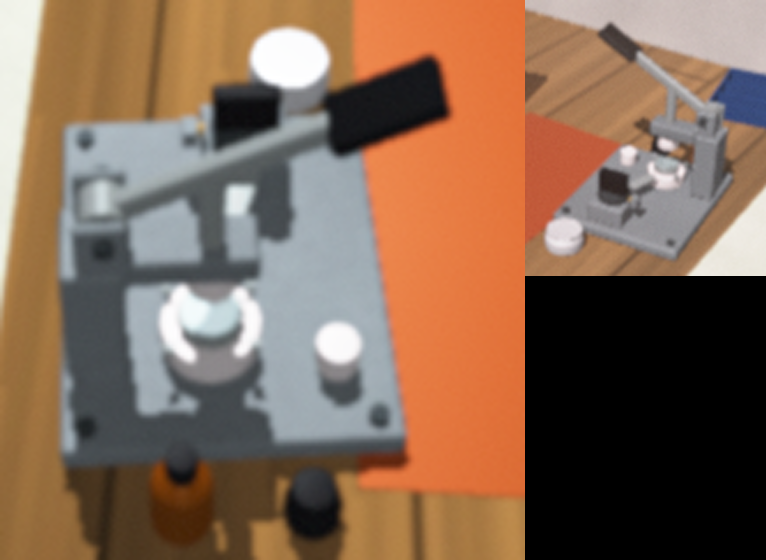

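```bash
cat > h.py <<'E'
import numpy as np, cv2
from scipy.spatial.transform import Rotation as R
from scipy.optimize import least_squares
from workcell import manip
def proj(c,P,st=None):
    f=200/np.tan(np.radians(c['fov_y']/2)); P=np.atleast_2d(P)
    if 'origin' in c: Rc=R.from_euler('xyz',c['attitude'],degrees=True).as_matrix(); o=np.array(c['origin'])
    else:
        T=np.eye(4);T[:3,:3]=R.from_euler('xyz',st['tool_rot'],degrees=True).as_matrix();T[:3,3]=st['position'];T=T@np.array(c['T_tool_cam']);Rc,o=T[:3,:3],T[:3,3]
    q=(P-o)@Rc
    return np.c_[c['cx']+f*q[:,0]/q[:,2],c['cy']+f*q[:,1]/q[:,2]]
def w(p,P):
    P=np.atleast_2d(P).astype(float)/1000;c,s=np.cos(p[2]),np.sin(p[2])
    return np.c_[p[0]+c*P[:,0]-s*P[:,1],p[1]+s*P[:,0]+c*P[:,1],P[:,2]]
def fit(obs,p0):
    """obs: list of (calib,state,model mm points,pixels)"""
    r=lambda p:np.concatenate([(proj(c,w(p,m),s)-u).ravel() for c,s,m,u in obs])
    s=least_squares(r,p0,loss='soft_l1');return s.x,r(s.x).reshape(-1,2)
E
python3 - <<'E'
from h import *
pd=[-76.3,50,236.8]
S=np.array([[65,125],[403,438],[62,452],[386,104]])/3.5+[270,235]
C=np.array([[206,178],[151,250],[32,208],[95,42]])/2.3+[295,105]
p,r=fit([(manip.get_calibration('side'),0,[[100,-120,18],[-100,120,18],[100,120,18],pd],S),
 (manip.get_calibration('scene'),0,[[100,120,18],[100,-120,18],[-100,-120,18],pd],C)],[.6,.2,0])
print(p,np.degrees(p[2]));print(r.round(1))
print(w(p,[[-20,-80,82],pd,[-100,50,156]]))
E
```

```text
[0.5435488  0.22022302 0.11311346] 6.480923683103503
[[-0.2 -0.5]
 [ 2.1  0.6]
 [-0.5  1.1]
 [-1.2 -0.9]
 [ 0.5 -2.2]
 [-1.   0.6]
 [-3.1  1.6]
 [ 0.2 -1.6]]
[[0.5327064  0.13847681 0.082     ]
 [0.46209278 0.26129133 0.2368    ]
 [0.43854423 0.25861625 0.156     ]]
```

>>> arm_command --deltas '[{"linear": [450,-320,0],"yaw": -1.2},{"linear": [450,-320,0],"yaw": -1.2},{"linear": [450,-320,0],"yaw": -1.2},{"linear": [450,-320,0],"yaw": -1.2},{"linear": [450,-320,0],"yaw": -1.2},{"linear": [450,-320,0],"yaw": -1.2},{"linear": [450,-320,0],"yaw": -1.2},{"linear": [450,-320,0],"yaw": -1.2}]' --grip 1

```text
t: 0.95
position: [0.4262, -0.3148, 0.3039]
tool_rot: [180.0, 0.0, 84.5]
force: [0.7, -1.2, 0.1]
finger_gap: 0.0855
```

>>> arm_command --deltas '[{"linear": [460,62,0],"yaw": -1.2},{"linear": [460,62,0],"yaw": -1.2},{"linear": [460,62,0],"yaw": -1.2},{"linear": [460,62,0],"yaw": -1.2},{"linear": [460,62,0],"yaw": -1.2},{"linear": [460,62,0],"yaw": -1.2},{"linear": [460,62,0],"yaw": -1.2},{"linear": [460,62,0],"yaw": -1.2}]'

```text
t: 1.75
position: [0.5189, 0.0745, 0.3039]
tool_rot: [-180.0, 0.0, 153.3]
force: [0.5, 0.1, 0.3]
finger_gap: 0.0855
```

>>> arm_command --deltas '[{"linear": [16,63,0],"yaw": -0.58},{"linear": [16,63,0],"yaw": -0.58},{"linear": [16,63,0],"yaw": -0.58},{"linear": [16,63,0],"yaw": -0.58},{"linear": [16,63,0],"yaw": -0.58},{"linear": [16,63,0],"yaw": -0.58}]'

```text
t: 2.35
position: [0.5332, 0.1356, 0.3038]
tool_rot: [-180.0, -0.0, -174.1]
force: [-0.5, -0.6, -0.3]
finger_gap: 0.0855
```

Run:
```python
from h import *
s=manip.get_state(); im=manip.get_image('wrist')[:,:,::-1].copy(); cv2.imwrite('pics/w1.png',im)
p=[.5435,.2202,.1131]; print(s['position'],s['tool_rot'],s['joint_positions'])
print(proj(manip.get_calibration('wrist'),w(p,[[2,-73,93],[2,-87,93],[-42,-73,93],[-42,-87,93],[100,-120,18],[-100,-120,18]]),s).round(1))
```

```text
[0.53323184 0.13562764 0.30379509] [-1.79998990e+02 -1.33533337e-02 -1.74099298e+02] [ 1.11136093e+01  1.95656414e+01  1.04663513e+02  2.50335208e-04
  5.57842353e+01 -8.47872333e+01]
[[328.1 215.7]
 [313.2 215.9]
 [328.  169.6]
 [312.5 169.8]
 [289.1 269.5]
 [282.  103.2]]
```

View pics/w1.png

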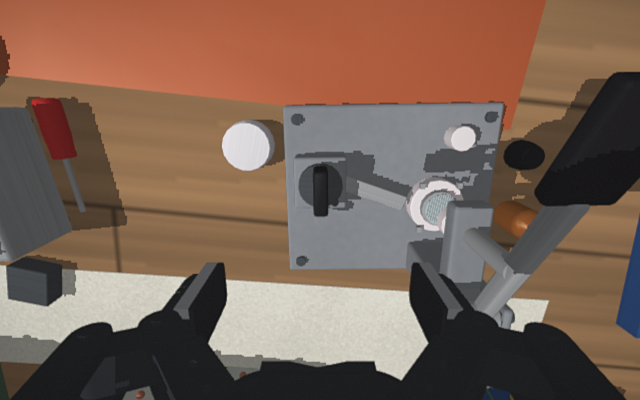

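The wrist view shows the knob bar at columns 314–327, rows 165–215, and the press plate's left corners at (284,107) and (290,269). All of these match the fit within about 1–4 px, so I descend.

>>> arm_command --deltas '[{"linear": [0,3,50],"yaw": 0},{"linear": [0,3,100],"yaw": 0},{"linear": [0,3,140],"yaw": 0},{"linear": [0,3,158],"yaw": 0},{"linear": [0,3,163],"yaw": 0},{"linear": [0,3,163],"yaw": 0}]'

```text
t: 3.0
position: [0.533, 0.1385, 0.1407]
tool_rot: [-180.0, -0.0, -174.0]
force: [0.8, 0.2, 0.5]
finger_gap: 0.0854
```

>>> arm_command --deltas '[{"linear": [0,0,0],"yaw": 0},{"linear": [0,0,0],"yaw": 0},{"linear": [0,0,0],"yaw": 0},{"linear": [0,0,0],"yaw": 0},{"linear": [0,0,0],"yaw": 0},{"linear": [0,0,0],"yaw": 0},{"linear": [0,0,0],"yaw": 0},{"linear": [0,0,0],"yaw": 0}]' --grip 0

```text
t: 3.8
position: [0.5333, 0.1383, 0.1415]
tool_rot: [-180.0, 0.0, -173.9]
force: [-1.4, -6.3, 11.4]
finger_gap: 0.0129
```

>>> arm_command --deltas '[{"linear": [0,0,0],"yaw": 0.13},{"linear": [0,0,0],"yaw": 0.26},{"linear": [0,0,0],"yaw": 0.4},{"linear": [0,0,0],"yaw": 0.54},{"linear": [0,0,0],"yaw": 0.68},{"linear": [0,0,0],"yaw": 0.82},{"linear": [0,0,0],"yaw": 0.96},{"linear": [0,0,0],"yaw": 1.1}]'

```text
t: 4.6
position: [0.5339, 0.1393, 0.1416]
tool_rot: [179.9, 0.0, 122.8]
force: [0.7, 7.4, 5.2]
finger_gap: 0.013
```

>>> arm_command --deltas '[{"linear": [0,0,0],"yaw": 0.1},{"linear": [0,0,0],"yaw": 0.16},{"linear": [0,0,0],"yaw": 0.16}]'

```text
t: 4.9
position: [0.534, 0.1394, 0.1416]
tool_rot: [179.8, -0.0, 113.8]
force: [2.3, 7.3, 5.2]
finger_gap: 0.0131
```

Run:
```python
from h import *
s=manip.get_state(); print({k:np.round(s[k],4) for k in('t','position','tool_rot','force','ft_torque','finger_gap')})
```

```text
{'t': np.float64(4.9), 'position': array([0.534 , 0.1394, 0.1416]), 'tool_rot': array([ 1.798429e+02, -1.600000e-03,  1.137832e+02]), 'force': array([2.3114, 7.3434, 5.2298]), 'ft_torque': array([ 1.3373, -0.3641, -0.1245]), 'finger_gap': np.float64(0.0131)}
```

>>> arm_command --deltas '[{"linear": [0,0,0],"yaw": 0},{"linear": [0,0,0],"yaw": 0},{"linear": [0,0,0],"yaw": 0},{"linear": [0,0,0],"yaw": 0},{"linear": [0,0,0],"yaw": 0}]' --grip 0.7

```text
t: 5.4
position: [0.5329, 0.1386, 0.1408]
tool_rot: [-180.0, -0.0, 113.9]
force: [-0.3, 0.3, -0.1]
finger_gap: 0.06
```

>>> arm_command --deltas '[{"linear": [0,0,-30],"yaw": 0},{"linear": [0,0,-80],"yaw": 0},{"linear": [0,0,-130],"yaw": 0},{"linear": [0,0,-180],"yaw": 0},{"linear": [0,0,-210],"yaw": 0},{"linear": [0,0,-210],"yaw": 0}]'

```text
t: 6.0
position: [0.5346, 0.139, 0.3555]
tool_rot: [179.6, 0.1, 114.0]
force: [-0.3, 1.0, -0.8]
finger_gap: 0.0596
```

Run:
```python
from h import *
s=manip.get_state(); print({k:np.round(s[k],4) for k in('t','position','tool_rot','force','finger_gap','joint_positions')})
im=manip.get_image('wrist')[:,:,::-1].copy(); cv2.imwrite('pics/w2.png',im)
p=[.5435,.2202,.1131]; c,sn=np.cos(.5),np.sin(.5)
P=[]
for a in(137,203):
    for b in(31,69): P.append([70-a*c+6*sn,b,150+a*sn+6*c])
P+=[[-100,-120,18],[100,-120,18],[-100,120,18]]
print(proj(manip.get_calibration('wrist'),w(p,P),s).round(1))
print(proj(manip.get_calibration('side'),w(p,P),s).round(1)[:4]*3.5-[270*3.5,235*3.5])
```

```text
{'t': np.float64(6.0), 'position': array([0.5346, 0.139 , 0.3555]), 'tool_rot': array([1.795855e+02, 9.240000e-02, 1.139504e+02]), 'force': array([-0.2599,  0.9537, -0.8154]), 'finger_gap': np.float64(0.0596), 'joint_positions': array([ 1.143080e+01,  1.656350e+01,  1.010626e+02, -4.000000e-04,
        6.194920e+01, -1.251980e+01])}
[[ 325.8   38.6]
 [ 347.   -35. ]
 [ 210.5  -16.2]
 [ 228.1 -113.2]
 [ 247.5  177.8]
 [ 389.2  220.2]
 [ 299.1  -26.6]]
[[320.6   94.15]
 [328.3  151.55]
 [435.05  50.4 ]
 [446.95 107.8 ]]
```

View pics/w2.png

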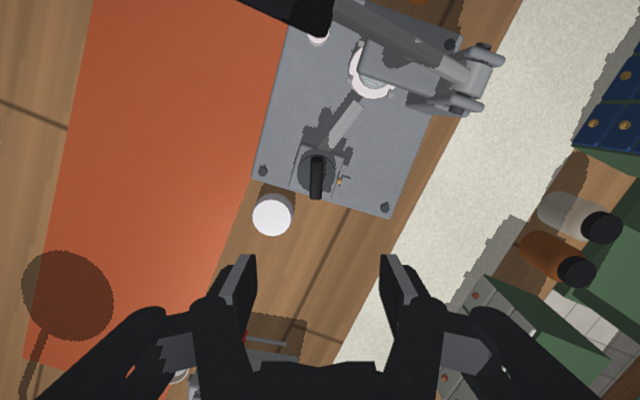

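The view shows the bar at column 316, rows 155–198, turned about 72° relative to the plate, so the knob has clicked. The tool is well clear of it, and the lever is still raised at the top of the picture. Next I shut the gripper and go above the paddle.

>>> arm_command --deltas '[{"linear": [45,-5,0],"yaw": 0.1},{"linear": [90,-11,0],"yaw": 0.2},{"linear": [130,-16,0],"yaw": 0.3},{"linear": [141,-17,0],"yaw": 0.305},{"linear": [141,-17,0],"yaw": 0.305},{"linear": [141,-17,0],"yaw": 0.305},{"linear": [141,-17,0],"yaw": 0.305}]' --grip 0

```text
t: 6.75
position: [0.4607, 0.2597, 0.3504]
tool_rot: [-180.0, 0.0, 96.5]
force: [-0.6, 0.5, 0.2]
finger_gap: -0.0001
```

Run:
```python
from h import *
s=manip.get_state(); print({k:np.round(s[k],4) for k in('t','position','tool_rot','force','finger_gap','joint_positions')})
a=manip.get_image('side')[:,:,::-1][180:380,270:470]; b=manip.get_image('wrist')[:,:,::-1]
cv2.imwrite('pics/c2.png',np.hstack([cv2.resize(a,(400,400),interpolation=2),cv2.resize(b,(400,250))if 0 else np.ascontiguousarray(b[:,120:520])]))
```

```text
{'t': np.float64(6.75), 'position': array([0.4607, 0.2597, 0.3504]), 'tool_rot': array([-1.799639e+02,  2.830000e-02,  9.646680e+01]), 'force': array([-0.567 ,  0.4831,  0.226 ]), 'finger_gap': np.float64(-0.0001), 'joint_positions': array([ 2.613300e+01,  1.506120e+01,  1.039956e+02, -1.660000e-02,
        6.098680e+01,  1.967430e+01])}
```

View pics/c2.png

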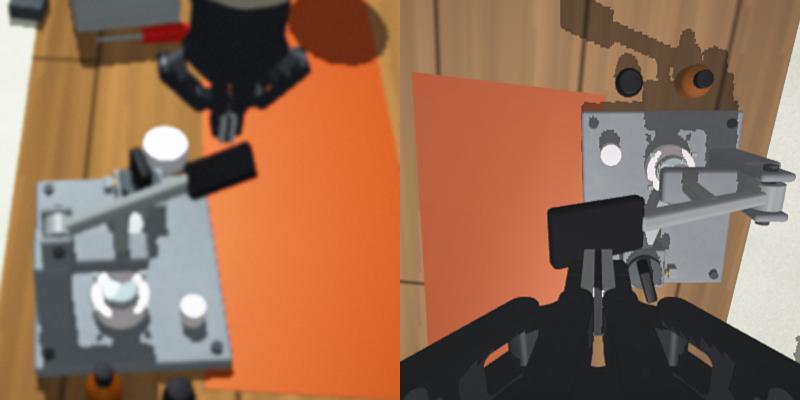

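Run:
```python
from h import *
s=manip.get_state(); p=[.5435,.2202,.1131]; c,sn=np.cos(.5),np.sin(.5)
P=[[70-a*c+h*sn,b,150+a*sn+h*c] for h in(6,-6) for a in(137,203) for b in(31,69)]
k=manip.get_calibration('wrist')
print((proj(k,w(p,P),s)-[120-400,0]).round(0))
T=R.from_euler('xyz',s['tool_rot'],degrees=True).as_matrix()
print((proj(k,s['position']+T@[0,0,.073],s)-[-280,0]).round(0))
```

```text
[[643. 249.]
 [645. 196.]
 [553. 272.]
 [550. 212.]
 [633. 242.]
 [634. 192.]
 [546. 263.]
 [543. 206.]]
[[599. 266.]]
```

The paddle corners match the prediction within 4 px, and the knob is still turned. Now I push down along the lever's arc.

>>> arm_command --deltas '[{"linear": [1,2,20],"yaw": 0},{"linear": [1,2,30],"yaw": 0},{"linear": [1,0,40],"yaw": 0},{"linear": [1,-3,48],"yaw": 0},{"linear": [1,-6,56],"yaw": 0},{"linear": [1,-10,64],"yaw": 0},{"linear": [1,-13,71],"yaw": 0},{"linear": [1,-13,71],"yaw": 0}]'

```text
t: 7.65
position: [0.4471, 0.2602, 0.2794]
tool_rot: [180.0, -0.0, 96.5]
force: [2.9, -0.6, 6.0]
finger_gap: -0.0005
```

>>> arm_command --deltas '[{"linear": [0,-2,8],"yaw": 0},{"linear": [0,-5,16],"yaw": 0},{"linear": [0,-6,24],"yaw": 0},{"linear": [0,-8,32],"yaw": 0},{"linear": [0,-9,39],"yaw": 0},{"linear": [0,-9,44],"yaw": 0},{"linear": [0,-9,47],"yaw": 0},{"linear": [0,-9,47],"yaw": 0}]'

```text
t: 8.45
position: [0.4384, 0.2594, 0.233]
tool_rot: [180.0, -0.0, 96.5]
force: [0.2, -1.4, 7.7]
finger_gap: 0.0002
```

Run:
```python
from h import *
s=manip.get_state(); print({k:np.round(s[k],4) for k in('t','position','tool_rot','force')})
a=manip.get_image('side')[:,:,::-1][200:350,270:420]; b=manip.get_image('scene')[:,:,::-1][110:220,290:400]
cv2.imwrite('pics/c3.png',np.hstack([cv2.resize(a,(400,400),interpolation=2),cv2.resize(b,(400,400),interpolation=2)]))
p=[.5435,.2202,.1131]
for A in(0.05,0,-.05):
    c,sn=np.cos(A),np.sin(A)
    P=[[70-a*c+6*sn,b,150+a*sn+6*c] for a,b in((203,31),(203,69),(137,69))]
    print(A,((proj(manip.get_calibration('side'),w(p,P))-[270,200])*400/150).round(0).tolist(),((proj(manip.get_calibration('scene'),w(p,P))-[290,110])*400/110+[400,0]).round(0).tolist())
```

```text
{'t': np.float64(8.45), 'position': array([0.4384, 0.2594, 0.233 ]), 'tool_rot': array([ 1.799887e+02, -1.770000e-02,  9.647240e+01]), 'force': array([ 0.1643, -1.3781,  7.7167])}
0.05 [[357.0, 209.0], [366.0, 253.0], [273.0, 259.0]] [[505.0, 105.0], [523.0, 91.0], [583.0, 108.0]]
0 [[356.0, 218.0], [365.0, 261.0], [273.0, 265.0]] [[505.0, 115.0], [522.0, 100.0], [582.0, 115.0]]
-0.05 [[355.0, 227.0], [364.0, 270.0], [272.0, 271.0]] [[504.0, 124.0], [522.0, 109.0], [582.0, 121.0]]
```

View pics/c3.png

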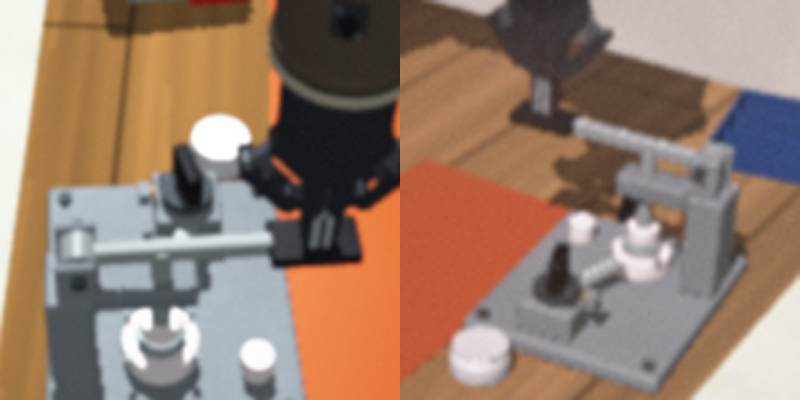

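The lever is almost level: the paddle's front corners in the side crop are at (355,220) and (361,262), against (356,218) and (365,261) predicted for exactly level. The knob bar is still turned. About 4 mm remain.

>>> arm_command --deltas '[{"linear": [0,0,1],"yaw": 0},{"linear": [0,0,2],"yaw": 0},{"linear": [0,0,3],"yaw": 0},{"linear": [0,0,4],"yaw": 0},{"linear": [0,0,4],"yaw": 0},{"linear": [0,0,4],"yaw": 0},{"linear": [0,0,4],"yaw": 0},{"linear": [0,0,4],"yaw": 0}]'

```text
t: 9.35
position: [0.4382, 0.2593, 0.2294]
tool_rot: [180.0, -0.0, 96.5]
force: [-1.0, 0.8, 9.8]
finger_gap: 0.0002
```

Run:
```python
from h import *
a=manip.get_image('side')[:,:,::-1]; w_=[manip.get_state()]
for i in range(4): b=manip.get_image('scene')[:,:,::-1]; w_.append(manip.get_state())
for s in w_: print(s['t'],s['position'].round(4),s['force'].round(1))
cv2.imwrite('pics/c4.png',np.hstack([cv2.resize(a[200:350,270:420],(400,400),interpolation=2),cv2.resize(b[110:220,290:400],(400,400),interpolation=2)]))
```

```text
9.4 [0.4383 0.2593 0.2294] [-0.9  0.6  9. ]
9.45 [0.4382 0.2593 0.2294] [-1.5 -0.2  8.3]
9.5 [0.4382 0.2593 0.2294] [-0.4  0.6  8.3]
9.55 [0.4383 0.2593 0.2294] [-0.4 -0.3  8.5]
9.6 [0.4382 0.2593 0.2294] [-0.8  1.   8.5]
```

View pics/c4.png

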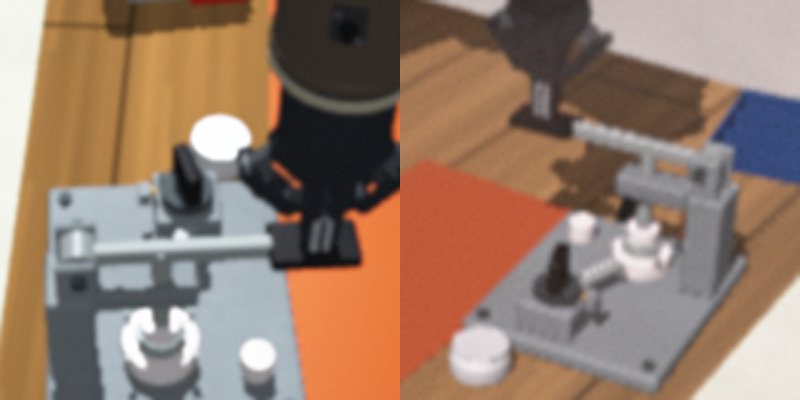

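The lever is level: the paddle is horizontal with its front corners at about (356,222) and (361,264). The tip is at z 156.4 mm and the hold is steady at about 8.5 N.

```bash
python3 -c "
from workcell import manip
manip.job_done(); s=manip.get_state(); print(s['t'],s['position'],s['force'])"
```

```text
the job is handed in; nothing more can be done
the job is handed in; nothing more can be done
```

The watch is clamped and the press lever is being held level. I handed the job in at about 9.6 s of the 48 s allowed.

- **Clamp knob:** I gripped the bar and turned it clockwise about 1.26 rad, well past the 0.7 rad crest. I let go with the lever still raised. Every later picture showed the bar still turned.
- **Press lever:** I pushed the paddle down along its arc with the shut fingers and stopped at level. The fingertips are at z 156.4 mm, and the paddle top is at 156 mm when level, so that is about 0.002 rad short of level. The position held steady over the last readings.
- **Pictures:** the last side and scene views showed the paddle horizontal and within a few pixels of where it should be at level. The press items in view (tin, spare die) looked undisturbed. I did not re-check every other loose item at the end.
- **Small disagreement:** the holding force read 8.3–9.8 N, slightly under the stated "about 10 N". I went by height rather than force.
- **Check that failed:** I tried to read the state once more after handing in, but the interface no longer gave readings.

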